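# Lock the T-foot post into the bench rail

## Robot

A 7-joint arm with a two-finger parallel gripper is mounted at the origin on a cart in front of the work surface, level with it; the furniture and walls round the work are solid. World frame = base frame: x ahead of the robot, y to its left, z up, the work surface at z = 0. Lengths are in m, angles in rad, forces in N, time in s.
With the tool pointing down it reaches from about 0.4 to 0.9 m from the base axis. Payload 5.5 kg.
Tool frame: the origin (TCP) lies on the centre line of the jaws, within the pads' length; the fingertips stand 17 mm ahead of it and the grasp point (between the pads) lies 2 mm behind it; z points along the fingers, y is the line along which they close (so a half turn about z gives the same grasp; the last joint's range is limited). The gripper opens to 92 mm and grips with 3 to 60 N. Pads are 19 mm wide; open, the fingers measure 130 mm over their backs; the gripper's body (75 mm by 190 mm) begins 47 mm behind the grasp point.
Start: joints at [1.499, 0.501, -0.427, 1.55, 0.221, 1.138, -0.21], TCP at [0.214, -0.614, 0.244] pointing down, gripper open.
Joint ranges: [-2.88, 2.88], [-0.31, 2.03], [-1.54, 1.56], [0.2, 2.42], [-1.41, 4.55], [0.19, 2.02], [-2.57, 2.57]. Speed limits (rad/s): [2.57, 2.57, 3.14, 3.14, 3.14, 3.14, 3.14].

## Interface

Orientations are given as a 3x3 rotation matrix whose columns are the frame's x, y, z axes.
In Python, from plant import env gives the robot as it stands.
- The arm moves only by the tool drive_tool, never from a script. Its argument "motion" is a list that holds one entry, the list of rows, each a list of 7 numbers: the shift along the world's x, y, z in cm, then the turn, a rotation vector about the world's x, y, z in rad, then the gripper's target within -1 to 1 (shut at 1, half-way at 0, fully open at -1). A call has 1 to 12 rows; each row is the pose to reach, as a shift and turn from the pose commanded when the call began; what a row does not reach only later rows make up. A row lasts 1/12 s, in which the tool goes at most 41.7 mm and 7.16 degrees, less where a joint would pass 70% of its speed; a pose out of reach is approached as far as the arm can. A call with a gripper value outside its range is refused whole. The fingers move at their own pace and stop on an object; "squeeze" is the grip in N (left out, the last holds). Time passes only in rows, so rows that repeat a pose let the fingers close. It gives the time, the measured TCP pose, the force, the opening and the grip force at its end, in the units of the state.
- env.get_obs(): the state, without advancing time (a new reading comes with each control period).
- env.read_camera(name): name is "scene" or "top" or "wrist"; returns a dict with "image" (400x640x3 uint8, blue, green, red), "mtx" (3x3 intrinsics, pixels), "R" (3x3) and "t" (3): a world point X has camera coordinates R X + t; the wrist camera has in their place "tool_from_camera" (4x4, takes a point from camera to tool coordinates, whose origin is the TCP and whose axes are the flange's). Camera axes: x right, y down, z forward; pixel columns grow to the right and rows downward; lengths in m; the calibration is good to about 2 mm. The wrist camera is an equidistant fisheye: a pixel r from the principal point sees the ray r / f radians off the axis. A picture is of the moment at which its call begins: read the wrist's pose just before it. There is no depth.
- env.job_done(): hands the job in; it is judged then, once.
Trained networks look in a picture, given as the dict that the camera call returned (one of the last four; its "shot" number tells which), for a name from the list of things; names that differ only in an ending like _2 or _b are one class to them, and where a whole thing is asked for, a point or a joint stands for the part that bears it (a point fixed in the world has none). Each returns a list of dicts, best first, with "score" (0 to 1); they miss things now and then, are a little off and sometimes report something else, mostly with a low value. They report only what shows in the picture. A call takes as long as a camera call. They do not tell look-alikes from the thing itself.
- env.silhouettes(picture, target): "mask" (400x640 bool, what is visible of it) and "rect" ([left, top, right, bottom] in pixels, round what is visible of it).
- env.spot_point(picture, target): "uv" ([column, row] in pixels: a listed point, or the origin of a listed thing).
The state is a dict: "time_s": time; "q": joint angles; "joint_vel": joint speeds; "joint_torque": joint torques, N m; "eef_pos": TCP position; "ee_rot": TCP orientation; "wrist_force": force on the tool from outside, world axes, zero at the start; "wrist_torque": the same for the moment, N m; "grip_width": opening from 0.0 (shut) to 1.0 (fully open); "finger_force": force on a finger pad.
Only numpy, scipy, OpenCV 4.12 (cv2) and the standard library are available. Lean on these libraries where they do the work, as an engineer would, in place of code of your own. Each camera call takes 0.05 s, during which the arm holds its last target. There are 200 camera calls.

## Task

Take the post with the black bar handle out of its wooden block and lower its T-foot lengthwise into the slot of the aluminium rail, in the half away from the red end, until its brass collar sits on the rail. Slide it along the slot towards the red end until you feel it come up gently against the hidden stop, then turn it a quarter turn so that its handle stands square across the rail and the foot is caught under the lips, and let go. Push only lightly on the rail at all times and leave the other things on the bench where they are.

Things in the scene. Friction and masses are not known exactly. Their poses are not given: they have to be found in the camera images.
- post_grip (a point): centre of the black bar handle of the loose post (about 0.12 kg, 60 mm tall, upright in the wooden block at first). Handle: 44 mm along its x, 14 mm thick along y, 26 mm high. z points up. The neck below it is 12 mm thick, 15 mm long; then a brass collar, diameter 22 mm, 4 mm thick, underside 31.5 mm below this point; a stem, 7 mm thick, 7.5 mm long; and the T-foot, underside 47 mm below this point.
- post_foot (a point): centre of the post's T-foot, 43 mm straight below post_grip, same axes. The foot is a bar with rounded ends, 22 mm along x (the same way as the handle), 7 mm wide along y, 8 mm high, with slightly bevelled lower edges.
- block: light wooden storage block, 75 x 55 x 22 mm, fixed to the bench; origin at the centre of its underside, z up. A pocket in its top, 26 x 11 mm, 18 mm deep, long side along its x, loosely holds the foot; the post's collar rests on its top.
- rail: aluminium rail fixed to the bench, reaching from x = -115 to +160 mm (screwed feet 22 mm more), 44 mm wide along y, 22 mm high; origin on its underside, mid-width, z up, +x to the red end. The slot along the middle of its top is open from x = -85 to +87 mm, 9 mm wide (11 mm in the top 1.5 mm). Lips 5 mm thick; channel under them 5 to 17 mm above the bench. With the collar on the rail, post_foot is 10.5 mm up.
- slot_entry (a point): point on the slot's centre line, level with the rail's top, x = -40 mm in the rail: a good place to lower the foot in. Axes as the rail's. The channel below is as narrow as the slot, so the foot cannot turn in it, except in one hidden pocket, 26 mm long and 32 mm wide, further towards the red end. Post and rail must not press on each other with over 20 N.
- rail_red_end (a point): middle of the rail's top edge at the red end, x = +160 mm in the rail. The hidden pocket ends in a rigid stop filling the channel; its face lies anywhere from 73 to 144 mm before this point, unmeasured: feel for it. When the foot, lengthwise, touches it with its tip, the foot is wholly inside the pocket and can turn either way, most freely 1 to 3 mm back from the stop. Short of the pocket it jams.
- caliper: steel caliper lying loose on the bench beyond the rail, 55 x 168 x 8 mm; origin at the centre of its underside; a bystander.
- oil_bottle: small loose bottle with a red tip, 42 mm diameter, 129 mm tall; origin at the centre of its underside; a bystander.
- solder_tin: round loose tin with a green lid, 65 mm diameter, 21 mm high; origin at the centre of its underside; a bystander.
Mind the look-alikes: they are no part of the job. Leave any blue or turquoise look-alike of the part that bears post_grip alone.

How it is judged:
By the outcome, as a careful person would: the job done as asked, in the order asked, and still so for the second after the job is handed in, with the robot touching nothing.
It also fails if it takes over 54 s, if anything falls off the work surface, if the arm or the gripper's body presses on something with over 40 N, if the wrist force passes 120 N, or if a joint passes its speed limit or range.

## Working session

There is one attempt and no reset: what is moved stays moved. The work goes in short steps, Python scripts to look and compute and a tool call to move; the robot and the scene stay as the last step left them, time stands still between calls to the robot, and variables do not carry over. Pictures are saved under pics/ and viewed, at most 13 in all, crops included, and the job is handed in when it is done.

Besides the shell and the picture viewer there is one more tool, called after "Emit:" as name([rows], argument=value, ...), one row to a line, values as JSON. drive_tool: Moves the arm, as the interface text tells. Its arguments: {"type":"object","properties":{"motion":{"type":"array","items":{"type":"array","items":{"type":"array","items":{"type":"number"}}}},"squeeze":{"type":"number"}},"required":["motion"]}

```bash
mkdir -p pics; ls; cat > h.py <<'E'
import numpy as np, cv2
from plant import env
def ray(p,uv):
    K=p['mtx'];R=np.array(p['R']);t=np.array(p['t'])
    d=R.T@np.linalg.inv(K)@np.array([uv[0],uv[1],1.]);c=-R.T@t
    return c,d/np.linalg.norm(d)
def atz(p,uv,z):
    c,d=ray(p,uv);return c+d*(z-c[2])/d[2]
def proj(p,X):
    x=np.array(p['R'])@X+p['t'];x=p['mtx']@x;return x[:2]/x[2]
def tri(rs):
    A=0;b=0
    for c,d in rs:
        P=np.eye(3)-np.outer(d,d);A=A+P;b=b+P@c
    return np.linalg.solve(A,b)
E
python3 - <<'E'
from h import *
o=env.get_obs();print({k:np.round(v,3).tolist() for k,v in o.items()})
for n in ['scene','top']:
    p=env.read_camera(n);cv2.imwrite(f'pics/{n}0.png',p['image'])
    c,_=ray(p,(0,0));print(n,c.round(3))
    for t,z in [('post_grip',.0535),('post_foot',.0105),('block',0),('rail',0),('slot_entry',.022),('rail_red_end',.022),('caliper',0),('oil_bottle',0),('solder_tin',0)]:
        for r in env.spot_point(p,t):
            print(t,round(r['score'],2),np.round(r['uv']),atz(p,r['uv'],z).round(4))
E
```

```text
pics
{'time_s': 0.0, 'q': [1.499, 0.502, -0.427, 1.551, 0.221, 1.138, -0.21], 'joint_vel': [0.0, 0.001, 0.001, 0.0, -0.0, -0.001, 0.0], 'joint_torque': [-0.0, -56.66, -5.816, -27.911, -0.068, 0.031, 0.0], 'eef_pos': [0.213, -0.613, 0.243], 'ee_rot': [[0.944, 0.329, -0.001], [0.329, -0.944, 0.002], [0.0, -0.002, -1.0]], 'wrist_force': [0.689, 0.211, 0.143], 'wrist_torque': [-0.014, 0.037, -0.015], 'finger_force': 0.0, 'grip_width': 0.998}
scene [0.067 0.761 0.958]
post_grip 0.61 [264. 285.] [0.55   0.3454 0.0535]
post_grip 0.53 [302. 281.] [0.4658 0.2793 0.0535]
post_foot 0.69 [268. 293.] [0.5425 0.3413 0.0105]
post_foot 0.49 [257. 326.] [0.5061 0.4354 0.0105]
post_foot 0.47 [304. 286.] [0.4722 0.2686 0.0105]
block 0.72 [266. 294.] [ 0.5533  0.3419 -0.    ]
block 0.55 [412. 165.] [ 0.429  -0.4086  0.    ]
rail 0.65 [317. 213.] [ 0.6048 -0.0014  0.    ]
slot_entry 0.4 [412. 165.] [ 0.4228 -0.384   0.022 ]
rail_red_end 0.63 [344. 187.] [ 0.5781 -0.1433  0.022 ]
caliper 0.5 [307. 189.] [ 0.7006 -0.0839  0.    ]
oil_bottle 0.56 [337. 150.] [ 0.7287 -0.3414 -0.    ]
oil_bottle 0.26 [314. 220.] [0.5939 0.0319 0.    ]
top [0.368 0.019 1.633]
post_grip 0.54 [208. 215.] [0.5438 0.3272 0.0535]
post_grip 0.5 [177. 224.] [0.5128 0.4226 0.0535]
post_grip 0.39 [223. 236.] [0.4757 0.2774 0.0535]
post_foot 0.62 [173. 223.] [0.5202 0.4456 0.0105]
post_foot 0.59 [227. 238.] [0.4713 0.2711 0.0105]
post_foot 0.55 [204. 213.] [0.5534 0.3474 0.0105]
block 0.78 [209. 216.] [0.5455 0.3333 0.    ]
rail 0.66 [310. 206.] [0.5797 0.0045 0.    ]
slot_entry 0.65 [293. 202.] [0.5903 0.0611 0.022 ]
rail_red_end 0.88 [353. 206.] [ 0.5754 -0.1355  0.022 ]
caliper 0.75 [332. 173.] [ 0.69   -0.0691  0.    ]
oil_bottle 0.57 [409. 166.] [ 0.7168 -0.3256  0.    ]
oil_bottle 0.52 [210. 215.] [0.5497 0.3312 0.    ]
solder_tin 0.44 [313. 206.] [ 0.5794 -0.0044  0.    ]
```

```bash
python3 - <<'E'
import cv2,numpy as np
a=cv2.imread('pics/top0.png')[140:290,140:440];b=cv2.imread('pics/scene0.png')[130:350,220:460]
a=cv2.resize(a,(800,400),interpolation=3)
cv2.imwrite('pics/a.png',a);cv2.imwrite('pics/b.png',cv2.resize(b,(640,587),interpolation=3))
E
```

```text
(no output)
```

View pics/a.png

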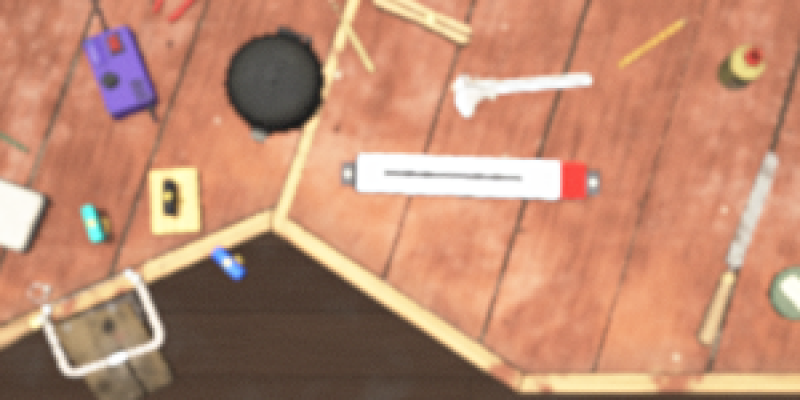

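View pics/b.png

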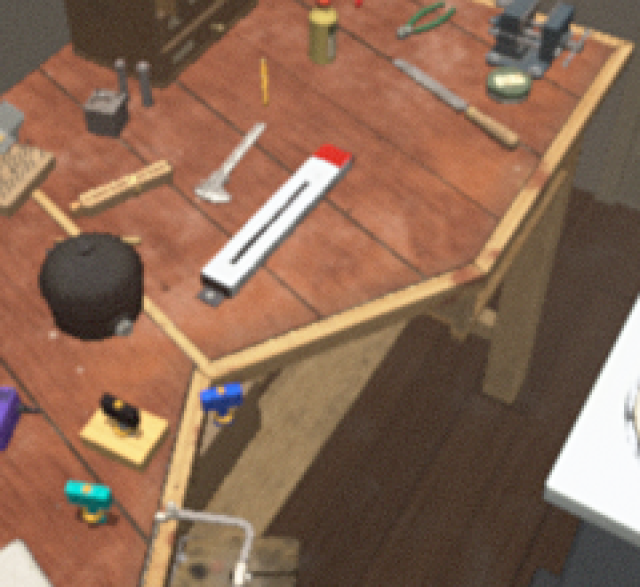

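The top view shows three candidates for the post. The black handle is at about (204,214), in the wooden block at (206,215). The turquoise one at (176,223) and the blue one at (225,238) are look-alikes. I choose the black one. The rail runs from (274,205) to its red end at (360,207), and the slot shows in it. I'll move over the rail for a closer look.

Emit:
drive_tool([
  [[4,4,1,0,0,0,-0.2],[8,8,2,0,0,0,-0.2],[10,12,3,0,0,0,-0.2],[13,16,4,0,0,0,-0.2],[15,20,5,0,0,0,-0.2],[18,24,5,0,0,0,-0.2],[21,28,5,0,0,0,-0.2],[24,32,5,0,0,0,-0.2],[27,36,5,0,0,0,-0.2],[29,40,5,0,0,0,-0.2],[31,44,5,0,0,0,-0.2],[32,48,5,0,0,0,-0.2]],
])

```text
time_s: 2.0
eef_pos: [0.4988, -0.2085, 0.2937]
ee_rot: [[0.945, 0.328, 0.001], [0.328, -0.945, -0.001], [0.001, 0.001, -1.0]]
wrist_force: [-0.0, -0.1, 0.2]
grip_width: 0.598
finger_force: 0.0
```

Emit:
drive_tool([
  [[1,4,0,0,0,0,-0.2],[2,8,0,0,0,0,-0.2],[3,11,0,0,0,0,-0.2],[3,12,0,0,0,0,-0.2],[3,12,0,0,0,0,-0.2],[3,12,0,0,0,0,-0.2]],
])

```text
time_s: 2.5
eef_pos: [0.5275, -0.0906, 0.2933]
ee_rot: [[0.944, 0.329, -0.0], [0.329, -0.944, -0.001], [-0.001, 0.001, -1.0]]
wrist_force: [-0.0, -1.0, 0.5]
grip_width: 0.601
finger_force: 0.0
```

```bash
cat >> h.py <<'E'
def wcam(name):
    o=env.get_obs();p=env.read_camera('wrist');cv2.imwrite(f'pics/{name}.png',p['image'])
    p['P']=np.array(o['eef_pos']);p['Q']=np.array(o['ee_rot']);return p
def wray(p,uv):
    K=p['mtx'];x=(uv[0]-K[0,2])/K[0,0];y=(uv[1]-K[1,2])/K[1,1];r=np.hypot(x,y)
    s=np.sin(r)/r if r>1e-9 else 1
    T=np.array(p['tool_from_camera']);d=T[:3,:3]@np.array([x*s,y*s,np.cos(r)])
    return p['P']+p['Q']@T[:3,3], p['Q']@d
def watz(p,uv,z):
    c,d=wray(p,uv);return c+d*(z-c[2])/d[2]
def wproj(p,X):
    T=np.array(p['tool_from_camera']);v=p['Q'].T@(np.array(X)-p['P'])
    v=T[:3,:3].T@(v-T[:3,3]);th=np.arctan2(np.hypot(v[0],v[1]),v[2]);n=v[:2]/np.hypot(v[0],v[1])*th
    K=p['mtx'];return np.array([K[0,0]*n[0]+K[0,2],K[1,1]*n[1]+K[1,2]])
def rect(img_pts): return cv2.minAreaRect(np.float32(img_pts))
def topquad(p,mask,z):
    cs,_=cv2.findContours(mask.astype('uint8'),0,1);c=max(cs,key=cv2.contourArea)[:,0,:]
    P=np.array([watz(p,u,z)[:2] for u in c]);return cv2.minAreaRect(np.float32(P*1000))
E
python3 - <<'E'
from h import *
p=wcam('w1');print(p['P'].round(4),p['mtx'].round(1).tolist())
for t,z in [('rail',0),('slot_entry',.022),('rail_red_end',.022),('block',0),('post_grip',.0535),('caliper',0)]:
    for r in env.spot_point(p,t): print(t,round(r['score'],2),np.round(r['uv'],1),watz(p,r['uv'],z).round(4))
E
```

```text
[ 0.5275 -0.0906  0.2933] [[309.7, 0.0, 320.3], [0.0, 309.7, 197.1], [0.0, 0.0, 1.0]]
rail 0.9 [265.5 107.6] [0.5819 0.0088 0.    ]
slot_entry 0.59 [235.2  99.8] [0.5805 0.0483 0.022 ]
rail_red_end 0.63 [375.5 150.9] [ 0.5757 -0.153   0.022 ]
block 0.96 [83.8 78.2] [0.5508 0.3463 0.    ]
block 0.59 [83.5 82.8] [0.5429 0.3443 0.    ]
post_grip 0.95 [63.9 80.8] [0.5443 0.342  0.0535]
post_grip 0.65 [ 84.9 135.1] [0.4727 0.2675 0.0535]
post_grip 0.58 [32.6 86.7] [0.5209 0.4294 0.0535]
caliper 0.7 [508.  110.1] [ 0.7159 -0.3383  0.    ]
caliper 0.62 [346.2  56.6] [ 0.6866 -0.0737 -0.    ]
```

View pics/w1.png

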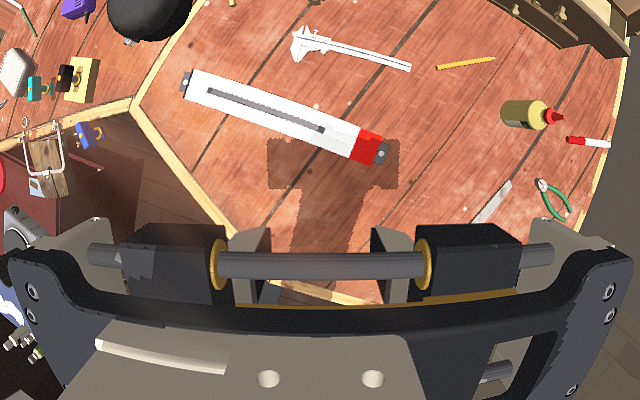

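The wrist picture shows the slot from (207,90) to (323,130), the red end at (370,148), and the black post in the block at (80,80). Next I'll go near the block.

Emit:
drive_tool([
  [[0,4,0,0,0,0,-0.2],[0,8,0,0,0,0,-0.2],[-1,12,0,0,0,0,-0.2],[-1,16,0,0,0,0,-0.2],[-2,20,0,0,0,0,-0.2],[-2,24,-2,0,0,0,-0.2],[-3,28,-4,0,0,0,-0.2],[-3,32,-6,0,0,0,-0.2],[-4,36,-8,0,0,0,-0.2],[-4,38,-9,0,0,0,-0.2],[-4,38,-9,0,0,0,-0.2],[-4,38,-9,0,0,0,-0.2]],
])

```text
time_s: 3.85
eef_pos: [0.4859, 0.2919, 0.2021]
ee_rot: [[0.943, 0.333, -0.003], [0.333, -0.943, 0.0], [-0.002, -0.001, -1.0]]
wrist_force: [-0.1, -1.1, -0.2]
grip_width: 0.599
finger_force: 0.0
```

```bash
cat >> h.py <<'E'
def railfit(p,mask=None):
    # slot: dark pixels inside the rail; returns slot centre ends
    g=p['image'].max(2);h=np.uint8(mask)
    h=cv2.morphologyEx(h,cv2.MORPH_CLOSE,np.ones((15,15)));h=cv2.erode(h,np.ones((9,9)))
    n,l,s,_=cv2.connectedComponentsWithStats(np.uint8((g<150)&(h>0)))
    i=1+np.argmax(s[1:,4]);v,u=np.nonzero(l==i)
    return np.array([watz(p,(a,b),.022) for a,b in zip(u,v)])
E
python3 - <<'E'
from h import *
# slot from the saved w1 picture
q=dict(image=cv2.imread('pics/w1.png'));p=wcam('w2')
q.update(mtx=p['mtx'],tool_from_camera=p['tool_from_camera'],P=np.array([.5275,-.0906,.2933]),Q=np.array([[.944,.329,0],[.329,-.944,-.001],[-.001,.001,-1.]]))
m=np.zeros((400,640),'uint8');cv2.fillPoly(m,[np.int32([[192,75],[355,128],[345,155],[185,95]])],1)
S=railfit(q,m);r=cv2.minAreaRect(np.float32(S[:,:2]*1000));print('slot',r,cv2.boxPoints(r))
o=env.get_obs();print(o['time_s'],p['P'].round(4))
for t,z in [('block',0),('post_grip',.0535),('post_foot',.0105)]:
    for r in env.spot_point(p,t): print(t,round(r['score'],2),np.round(r['uv'],1),watz(p,r['uv'],z).round(4))
for t,z in [('block',.022),('post_grip',.0665)]:
    for r in env.silhouettes(p,t): print(t,round(r['score'],2),r['rect'],topquad(p,r['mask'],z))
i=p['image'];cv2.imwrite('pics/w2c.png',cv2.resize(i[0:230,150:450],(780,598),interpolation=3))
E
```

```text
slot ((583.33984375, 80.62420654296875), (22.161943435668945, 7.371192455291748), 84.712158203125) [[578.6487   69.93005]
 [585.9885   69.25073]
 [588.031    91.31836]
 [580.69116  91.99768]]
3.9 [0.4859 0.2919 0.2021]
block 0.85 [295.1 109.4] [0.55   0.3436 0.    ]
post_grip 0.98 [197.8 114.2] [0.5179 0.4293 0.0535]
post_grip 0.84 [292.9 105.1] [0.5533 0.3423 0.0535]
post_grip 0.82 [335.3 210.8] [0.4708 0.2708 0.0535]
post_foot 0.96 [210.3 114.7] [0.5166 0.4315 0.0105]
post_foot 0.85 [336.5 197.3] [0.474  0.2685 0.0105]
post_foot 0.84 [295.9 112.3] [0.5474 0.3409 0.0105]
block 0.77 [260.2, 71.1, 328.8, 152.2] ((548.6446533203125, 342.53759765625), (75.74199676513672, 55.76469421386719), 4.347203731536865)
post_grip 0.73 [321.0, 184.8, 351.9, 231.7] ((477.6054382324219, 272.4649353027344), (46.363731384277344, 19.120492935180664), 45.21672058105469)
post_grip 0.63 [276.3, 88.2, 303.9, 132.8] ((548.4737548828125, 339.5395812988281), (43.19584274291992, 19.181032180786133), 1.6461085081100464)
post_grip 0.58 [189.1, 90.1, 216.1, 136.6] ((521.862060546875, 420.3027648925781), (42.67228317260742, 29.900102615356445), 21.68838882446289)
```

View pics/w2c.png

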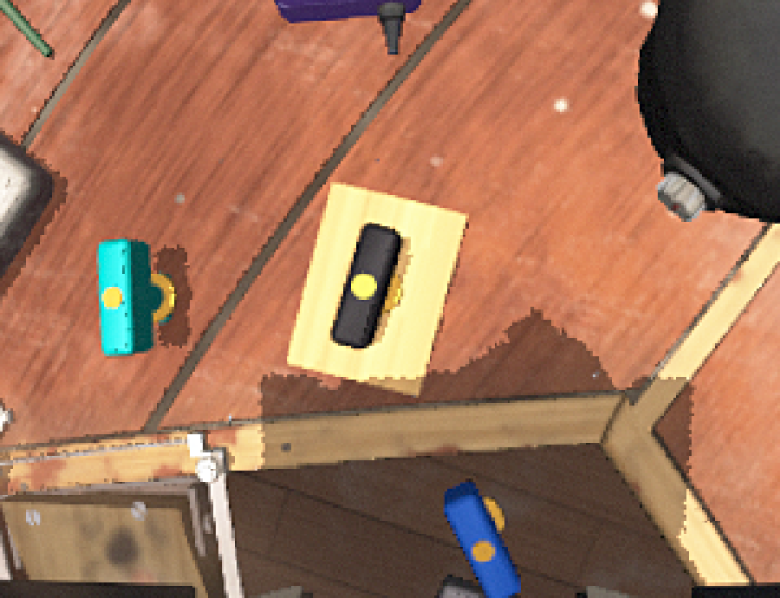

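The crop shows the black post upright in the wooden block, with its dot at crop (363,286). That confirms the choice. The turquoise one is to the left and the blue one is below.

```bash
python3 - <<'E'
from h import *
T=env.read_camera('wrist');p=dict(mtx=T['mtx'],tool_from_camera=T['tool_from_camera']);o=env.get_obs();p['P']=o['eef_pos'];p['Q']=o['ee_rot']
f=lambda u,v,z:watz(p,(150+u/2.6,v/2.6),z)
print('dot',f(363,286,.0665).round(4))
for a,b,z in [((362,230),(334,340),.0665),((398,235),(366,345),.0665),((332,184),(288,362),.022),((467,213),(420,394),.022)]:
    A=f(*a,z);B=f(*b,z);d=A-B;print(A.round(4),B.round(4),np.linalg.norm(d).round(4),np.degrees(np.arctan2(d[1],d[0])).round(1))
E
```

```text
dot [0.5518 0.3386 0.0665]
[0.5701 0.3451 0.0665] [0.5309 0.3422 0.0665] 0.0393 4.3
[0.5723 0.3329 0.0665] [0.5327 0.3311 0.0665] 0.0396 2.6
[0.5871 0.3683 0.022 ] [0.5131 0.3625 0.022 ] 0.0742 4.5
[0.5925 0.3136 0.022 ] [0.5176 0.3076 0.022 ] 0.0752 4.6
```

Emit:
drive_tool([
  [[2,1,-2,0,0,-0.07,-0.2],[4,3,-5,0,0,-0.14,-0.2],[6.6,4.7,-8,0,0,-0.21,-0.2],[6.6,4.7,-8,0,0,-0.27,-0.2],[6.6,4.7,-8,0,0,-0.27,-0.2],[6.6,4.7,-8,0,0,-0.27,-0.2]],
])

```text
time_s: 4.7
eef_pos: [0.5536, 0.3366, 0.1232]
ee_rot: [[0.998, 0.066, -0.001], [0.066, -0.998, -0.0], [-0.001, 0.0, -1.0]]
wrist_force: [0.3, -0.9, 0.7]
grip_width: 0.601
finger_force: 0.0
```

```bash
python3 - <<'E'
from h import *
p=wcam('w3');print(p['P'].round(4),p['Q'].round(3).tolist())
for t,z in [('post_grip',.0535),('block',0)]:
    for r in env.spot_point(p,t): print(t,round(r['score'],2),np.round(r['uv'],1),watz(p,r['uv'],z).round(4))
for t,z in [('block',.022),('post_grip',.0665)]:
    for r in env.silhouettes(p,t): print(t,round(r['score'],2),r['rect'],topquad(p,r['mask'],z))
print(wproj(p,[.5516,.3385,.0665]))
hsv=cv2.cvtColor(p['image'],cv2.COLOR_BGR2HSV);m=np.uint8((hsv[...,2]<75))
E
```

```text
[0.5536 0.3366 0.1232] [[0.998, 0.066, -0.001], [0.066, -0.998, -0.0], [-0.001, 0.0, -1.0]]
post_grip 0.84 [310.1 222.5] [0.5478 0.3433 0.0535]
post_grip 0.7 [389.1 307.5] [0.4766 0.2742 0.0535]
block 0.88 [311.5 204.9] [0.5455 0.3437 0.    ]
block 0.22 [587.9 191.6] [0.5807 0.0204 0.    ]
block 0.73 [609.7, 89.0, 639.7, 134.8] ((676.3333129882812, -8.560874938964844), (68.64054870605469, 47.1559944152832), 84.4540023803711)
block 0.72 [278.7, 159.3, 340.9, 252.6] ((550.0210571289062, 343.1627197265625), (78.01249694824219, 54.82796096801758), 4.773201942443848)
post_grip 0.9 [298.1, 189.2, 324.6, 252.8] ((553.1587524414062, 341.5732116699219), (45.131229400634766, 18.026968002319336), 3.7321794033050537)
post_grip 0.64 [187.3, 217.9, 216.1, 222.5] ((547.81689453125, 425.8046875), (4.511569976806641, 13.059224128723145), 5.0928802490234375)
post_grip 0.56 [371.0, 285.1, 383.6, 305.4] ((497.2637939453125, 291.36199951171875), (17.376529693603516, 8.10946273803711), 19.397668838500977)
[316.95864246 224.0961952 ]
```

View pics/w3.png

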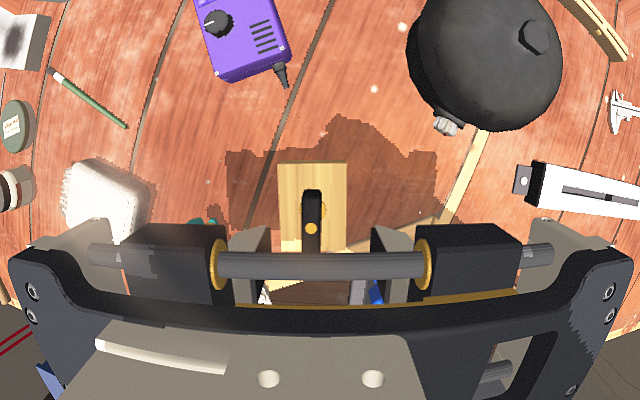

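The post's dot is at (311,228), between the fingers at columns 255 and 385. It sits about 4 mm to the left, so I correct for that, descend and grip.

Emit:
drive_tool([
  [[-0.3,0.45,0,0,0,0.01,-0.2],[-0.3,0.45,-3,0,0,0.01,-0.2],[-0.3,0.45,-5,0,0,0.01,-0.2],[-0.3,0.45,-7,0,0,0.01,-0.2],[-0.3,0.45,-7.1,0,0,0.01,-0.2],[-0.3,0.45,-7.1,0,0,0.01,0.5],[-0.3,0.45,-7.1,0,0,0.01,1],[-0.3,0.45,-7.1,0,0,0.01,1],[-0.3,0.45,-7.1,0,0,0.01,1],[-0.3,0.45,-7.1,0,0,0.01,1]],
], squeeze=25)

```text
time_s: 5.78
eef_pos: [0.5513, 0.3419, 0.0536]
ee_rot: [[0.997, 0.075, 0.002], [0.075, -0.997, 0.001], [0.002, -0.001, -1.0]]
wrist_force: [-0.1, -0.2, 0.4]
grip_width: 0.284
finger_force: 0.0
```

Emit:
drive_tool([
  [[0,0,0,0,0,0,1],[0,0,0,0,0,0,1],[0,0,0,0,0,0,1]],
])

```text
time_s: 6.03
eef_pos: [0.5509, 0.3417, 0.0529]
ee_rot: [[0.997, 0.075, 0.001], [0.075, -0.997, 0.0], [0.001, -0.0, -1.0]]
wrist_force: [-0.0, -1.0, 2.2]
grip_width: 0.15
finger_force: 25.0
```

Emit:
drive_tool([
  [[0,0,1,0,0,0,1],[0,0,2,0,0,0,1],[0,0,4,0,0,0,1],[0,0,7,0,0,0,1],[0,0,8,0,0,0,1],[0,0,8,0,0,0,1],[0,0,8,0,0,0,1]],
])

```text
time_s: 6.62
eef_pos: [0.5511, 0.3413, 0.133]
ee_rot: [[0.997, 0.074, 0.002], [0.074, -0.997, 0.0], [0.002, -0.0, -1.0]]
wrist_force: [-0.0, -1.3, -1.3]
grip_width: 0.148
finger_force: 25.0
```

```bash
python3 - <<'E'
from h import *
p=wcam('w4');o=env.get_obs();print(p['P'].round(4),o['wrist_force'],o['grip_width'])
cv2.imwrite('pics/w4c.png',cv2.resize(p['image'][150:300,220:420],(800,600),interpolation=3))
Q=p['Q']
for s in (-.02,0,.02): 
    u=wproj(p,p['P']+np.array([0,0,.0136])+Q[:,0]*s); print(s,u.round(1),((u-[220,150])*4).round())
S=env.read_camera('scene');cv2.imwrite('pics/s4.png',S['image'])
for t in ('post_grip','post_foot'):
  for r in env.spot_point(S,t):print(t,r['score'],r['uv'],proj(S,p['P']+[0,0,0 if t=='post_grip' else -.043]))
E
```

```text
[0.5511 0.3413 0.133 ] [-0.09009253 -0.67218909 -2.35049667] 0.15326705554993386
-0.02 [319.8 306.5] [399. 626.]
0 [319.8 271.2] [399. 485.]
0.02 [319.7 231. ] [399. 324.]
post_grip 0.64 [254.1, 315.2] [260.19124827 265.91278687]
post_grip 0.59 [302.4, 278.8] [260.19124827 265.91278687]
post_grip 0.57 [315.4, 219.2] [260.19124827 265.91278687]
post_grip 0.48 [260.8, 266.4] [260.19124827 265.91278687]
post_foot 0.65 [302.9, 283.5] [262.3711997  275.56871906]
post_foot 0.59 [253.8, 325.1] [262.3711997  275.56871906]
post_foot 0.51 [264.8, 278.5] [262.3711997  275.56871906]
```

View pics/w4c.png

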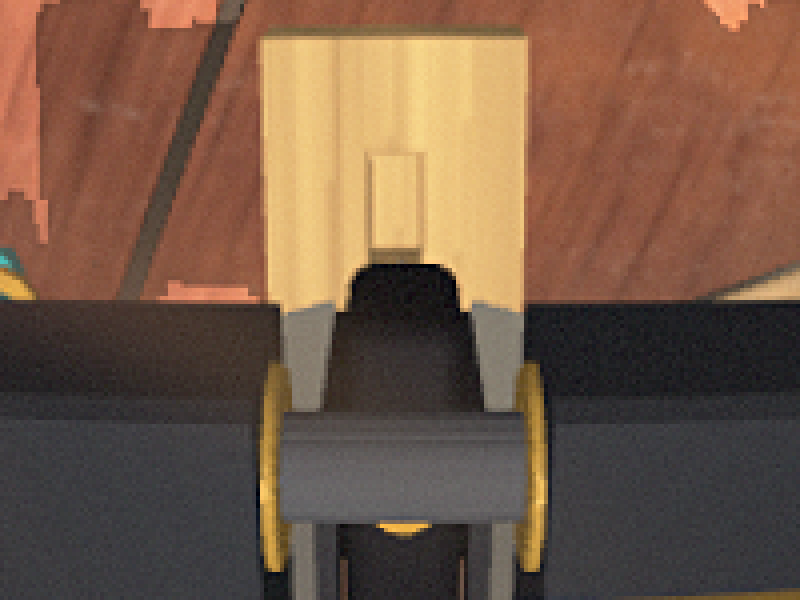

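The post is held upright. The dot is just visible at crop (403,527) and the empty pocket at (396,205). I'll refine the post's offset along the handle from picture w3 and read the joints.

```bash
python3 - <<'E'
from h import *
T=env.read_camera('wrist');o=env.get_obs();print(np.round(o['q'],2))
for n,P,Q,box,s in [('w3',[.5536,.3366,.1232],[[.998,.066,-.001],[.066,-.998,0],[-.001,0,-1]],(215,240,300,322),.0665),('w2',[.4859,.2919,.2021],[[.943,.333,-.003],[.333,-.943,0],[-.002,-.001,-1]],(100,120,282,297),.0665)]:
    p=dict(mtx=T['mtx'],tool_from_camera=T['tool_from_camera'],P=np.array(P),Q=np.array(Q));i=cv2.imread(f'pics/{n}.png');h=cv2.cvtColor(i,cv2.COLOR_BGR2HSV)
    a,b,c,d=box;m=(h[a:b,c:d,2]>120)&(h[a:b,c:d,1]>150);N,l,st,ce=cv2.connectedComponentsWithStats(np.uint8(m));print(n,st.tolist())
    for k in range(1,N):
        if st[k,4]>8: u=ce[k]+[c,a];print(u,watz(p,u,s).round(4))
q=dict(mtx=T['mtx'],tool_from_camera=T['tool_from_camera'],P=np.array(o['eef_pos']),Q=np.array(o['ee_rot']))
for v in (535,318,310,265): 
  for z in (.0136,-.0124):
    X=watz(q,(220+400/4,150+v/4),q['P'][2]+z);print(v,z,(q['Q'].T@(X-q['P'])).round(4))
E
```

```text
[-0.15  0.67 -0.64  1.64  0.46  0.99 -2.44]
w3 [[0, 0, 22, 25, 447], [5, 8, 12, 11, 103]]
[310.62135922 227.90291262] [0.5485 0.3427 0.0665]
w2 [[0, 0, 15, 20, 297], [10, 6, 1, 1, 1], [3, 8, 1, 2, 2]]
535 0.0136 [-0.0068  0.0001 -0.0136]
535 -0.0124 [-0.0222  0.      0.0125]
318 0.0136 [ 0.0207  0.0001 -0.0136]
318 -0.0124 [0.0109 0.0001 0.0124]
310 0.0136 [ 0.0217  0.0001 -0.0137]
310 -0.0124 [0.0121 0.0001 0.0124]
265 0.0136 [ 0.0268  0.0001 -0.0137]
265 -0.0124 [0.0183 0.0001 0.0124]
```

The post axis lies about 2.7 mm behind the TCP along tool x. Next I lift, turn the handle along the rail and hover near the entry.

Emit:
drive_tool([
  [[0,0,4,0,0,0,1],[-1,-2,8,0,0,-0.12,1],[-2,-5,9,0,0,-0.24,1],[-3,-8,9,0,0,-0.36,1],[-3,-11,9,0,0,-0.48,1],[-2,-14,9,0,0,-0.6,1],[-1,-17,9,0,0,-0.72,1],[0,-20,8,0,0,-0.84,1],[2,-23,7,0,0,-0.96,1],[3,-25,6,0,0,-1.08,1],[3,-25,6,0,0,-1.2,1],[3,-25,6,0,0,-1.32,1]],
])

```text
time_s: 7.87
eef_pos: [0.5798, 0.0881, 0.1908]
ee_rot: [[0.352, -0.936, -0.004], [-0.936, -0.352, -0.001], [-0.0, 0.004, -1.0]]
wrist_force: [-0.1, -1.5, -4.7]
grip_width: 0.149
finger_force: 25.0
```

Emit:
drive_tool([
  [[0,0,0,0,0,-0.12,1],[0,0,0,0,0,-0.24,1],[0,0,0,0,0,-0.35,1],[0,0,0,0,0,-0.35,1],[0,0,0,0,0,-0.35,1],[0,0,0,0,0,-0.35,1]],
])

```text
time_s: 8.37
eef_pos: [0.5792, 0.0909, 0.19]
ee_rot: [[0.021, -1.0, -0.006], [-1.0, -0.021, 0.001], [-0.001, 0.006, -1.0]]
wrist_force: [-0.3, -0.4, -1.0]
grip_width: 0.152
finger_force: 25.0
```

```bash
python3 - <<'E'
from h import *
p=wcam('w5');o=env.get_obs();print(p['P'].round(4),p['Q'].round(3).tolist(),np.round(o['q'],2),o['grip_width'])
for t,z in [('slot_entry',.022),('rail_red_end',.022)]:
    for r in env.spot_point(p,t): print(t,round(r['score'],2),np.round(r['uv'],1),watz(p,r['uv'],z).round(4))
for n in ['red','ent']:pass
print(wproj(p,[.5805,.0483,.022]),wproj(p,[.5757,-.153,.022]))
E
```

```text
[0.5792 0.0909 0.19  ] [[0.021, -1.0, -0.006], [-1.0, -0.021, 0.001], [-0.001, 0.006, -1.0]] [-1.07  0.88  1.37  1.8  -0.91  1.27 -2.57] 0.14782627729895775
slot_entry 0.9 [319.2 142.6] [0.581  0.0478 0.022 ]
[319.65498753 143.058319  ] [328.30223145 -42.72024539]
```

View pics/w5.png

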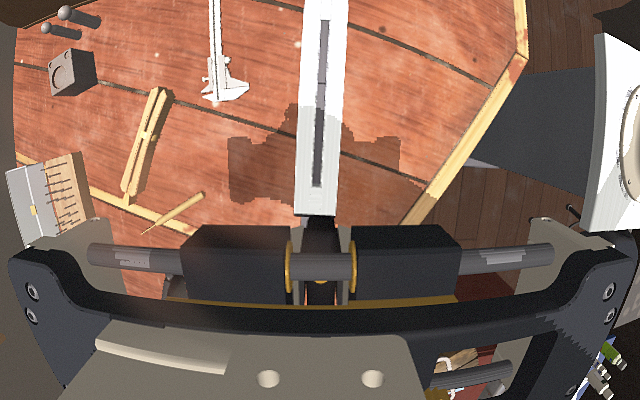

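The rail lies ahead, with the slot from (317,187) to (324,20) and the entry at (319,143). Joint 7 is at its limit in this wrist direction, so I'll turn half a turn the other way in the air. First I fit the slot line from this picture.

```bash
python3 - <<'E'
from h import *
T=env.read_camera('wrist');o=env.get_obs()
p=dict(mtx=T['mtx'],tool_from_camera=T['tool_from_camera'],P=np.array(o['eef_pos']),Q=np.array(o['ee_rot']))
i=T['image'].max(2);L=[]
for v in range(24,184,4):
    c=np.nonzero(i[v,306:338]<150)[0]
    if len(c)>5: L.append(watz(p,(306+(c.min()+c.max())/2,v),.022)); w=np.ptp(c)
L=np.array(L);f=np.polyfit(L[:,1],L[:,0],1);print(len(L),f,np.std(L[:,0]-np.polyval(f,L[:,1])),L[[0,-1]],w)
print('at .048',np.polyval(f,.048))
for v in (184,186,188,190,18,20,22): print(v,watz(p,(318,v),.022),i[v,314:328])
E
```

```text
21 [0.03382246 0.5807933 ] 0.00021721457462212855 [[ 0.57841303 -0.07185933  0.022     ]
 [ 0.58410026  0.08855237  0.022     ]] 8
at .048 0.582416774132157
184 [0.58300634 0.09274354 0.022     ] [187 192 190 164 158 157 157 160 186 243 240 227 230 230]
186 [0.58297215 0.09485713 0.022     ] [235 235 234 234 237 237 234 234 231 234 232 228 229 228]
188 [0.58293793 0.0969771  0.022     ] [230 231 231 230 231 231 231 231 232 232 231 231 230 229]
190 [0.58290366 0.09910368 0.022     ] [233 230 231 231 230 232 232 229 220 231 230 229 230 229]
18 [ 0.58599646 -0.07831856  0.022     ] [255 255 255 255 255 255 255 230 185 162 217 215 220 223]
20 [ 0.58595506 -0.07610613  0.022     ] [255 255 255 255 255 255 255 243 190 140 143 150 145 144]
22 [ 0.5859139  -0.07390272  0.022     ] [255 255 255 255 255 255 255 255 127 141 147 152 144 150]
```

Emit:
drive_tool([
  [[0,0,0,0,0,0.12,1],[0,0,0,0,0,0.24,1],[0,0,0,0,0,0.36,1],[0,0,0,0,0,0.48,1],[0,0,0,0,0,0.6,1],[0,0,0,0,0,0.72,1],[0,0,0,0,0,0.84,1],[0,0,0,0,0,0.96,1],[0,0,0,0,0,1.08,1],[0,0,0,0,0,1.2,1],[0,0,0,0,0,1.32,1],[0,0,0,0,0,1.44,1]],
])

```text
time_s: 9.57
eef_pos: [0.5804, 0.0914, 0.1934]
ee_rot: [[0.994, -0.106, 0.002], [-0.106, -0.994, 0.002], [0.001, -0.002, -1.0]]
wrist_force: [-1.3, -0.4, -1.9]
grip_width: 0.154
finger_force: 25.0
```

Emit:
drive_tool([
  [[0,0,0,0,0,0.12,1],[0,0,0,0,0,0.24,1],[0,0,0,0,0,0.36,1],[0,0,0,0,0,0.48,1],[0,0,0,0,0,0.6,1],[0,0,0,0,0,0.72,1],[0,0,0,0,0,0.84,1],[0,0,0,0,0,0.96,1],[0,0,0,0,0,1.08,1],[0,0,0,0,0,1.2,1],[0,0,0,0,0,1.32,1],[0,0,0,0,0,1.44,1]],
])

```text
time_s: 10.57
eef_pos: [0.5806, 0.0912, 0.1942]
ee_rot: [[0.235, 0.972, 0.009], [0.972, -0.235, 0.002], [0.004, 0.008, -1.0]]
wrist_force: [-0.0, -0.3, -1.9]
grip_width: 0.149
finger_force: 25.0
```

```bash
python3 - <<'E'
from h import *
o=env.get_obs();print(o['time_s'],o['eef_pos'],np.round(o['ee_rot'],3).tolist(),np.round(o['q'],2),o['grip_width'])
E
```

```text
10.5667 [0.58058507 0.09119464 0.19421364] [[0.235, 0.972, 0.009], [0.972, -0.235, 0.002], [0.004, 0.008, -1.0]] [-0.76  0.49  0.73  1.8  -0.39  0.99 -0.1 ] 0.14940128222513877
```

Emit:
drive_tool([
  [[0,-4,-1,0,0,0.1,1],[0,-8,-3,0,0,0.2,1],[0,-10,-5,0,0,0.206,1],[0,-10,-5,0,0,0.206,1],[0,-10,-5,0,0,0.206,1],[0,-10,-5,0,0,0.206,1]],
])

```text
time_s: 11.07
eef_pos: [0.5809, -0.0083, 0.1433]
ee_rot: [[0.038, 0.999, 0.008], [0.999, -0.038, 0.001], [0.002, 0.008, -1.0]]
wrist_force: [0.1, -1.0, -1.8]
grip_width: 0.153
finger_force: 25.0
```

```bash
python3 - <<'E'
from h import *
p=wcam('w6');o=env.get_obs();print(p['P'].round(4),p['Q'].round(3).tolist(),np.round(o['q'],2),o['wrist_force'].round(1) if hasattr(o['wrist_force'],'round') else o['wrist_force'])
for t in ['slot_entry']:
    for r in env.spot_point(p,t): print(t,round(r['score'],2),np.round(r['uv'],1),watz(p,r['uv'],.022).round(4))
i=p['image'].max(2);L=[]
for y in np.arange(.02,.092,.002):
    u=wproj(p,[.5808+.0338*y,y,.022]);v=int(round(u[1]));c0=int(u[0])
    if not 5<v<235: continue
    c=np.nonzero(i[v,c0-14:c0+15]<150)[0]
    if len(c)>5: L.append(watz(p,(c0-14+(c.min()+c.max())/2,v),.022)); print(v,c0,len(c),end=';')
L=np.array(L)
if len(L)>3:
    f=np.polyfit(L[:,1],L[:,0],1);print(len(L),f,np.std(L[:,0]-np.polyval(f,L[:,1])),np.polyval(f,.048),L[[0,-1]])
print(wproj(p,[.5824,.048,.022]))
E
```

```text
[ 0.5809 -0.0083  0.1433] [[0.038, 0.999, 0.008], [0.999, -0.038, 0.001], [0.002, 0.008, -1.0]] [-0.53  0.54  0.66  1.85 -0.42  0.89  0.29] [-0.4  0.1 -0.2]
slot_entry 0.73 [317.5 134. ] [0.5825 0.0459 0.022 ]
slot_entry 0.62 [320.1 263.9] [ 0.58   -0.0738  0.022 ]
164 317 11;162 317 11;160 317 11;157 317 10;155 317 6;82 317 10;6 [0.04053736 0.58068989] 0.0007540586637397548 0.5826356798584528 [[0.58103252 0.02032102 0.022     ]
 [0.58419966 0.09002392 0.022     ]]
[317.30893062 131.55384184]
```

View pics/w6.png

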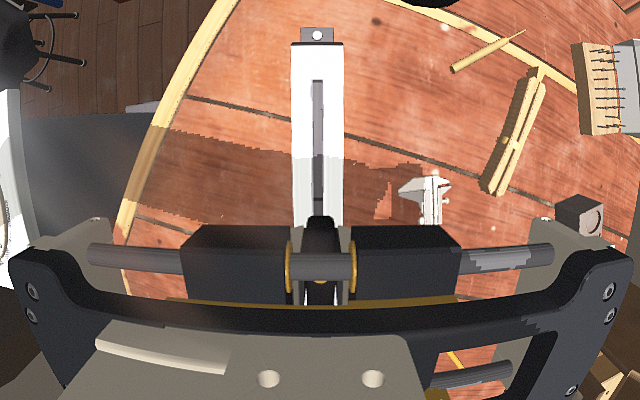

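The slot runs from (318,80) down to the held post, and both views put its centre at x ≈ 0.5825 for y = 0.048. I'll move above the entry and check.

Emit:
drive_tool([
  [[0.17,3,0,0,0.008,0,1],[0.17,5.8,-2,0,0.008,0,1],[0.17,5.8,-5,0,0.008,0,1],[0.17,5.8,-6.5,0,0.008,0,1],[0.17,5.8,-6.5,0,0.008,0,1],[0.17,5.8,-6.5,0,0.008,0,1],[0.17,5.8,-6.5,0,0.008,0,1]],
])

```text
time_s: 11.75
eef_pos: [0.5828, 0.0492, 0.0774]
ee_rot: [[0.037, 0.999, -0.001], [0.999, -0.037, -0.001], [-0.001, -0.001, -1.0]]
wrist_force: [1.5, -0.8, -1.4]
grip_width: 0.15
finger_force: 25.0
```

```bash
python3 - <<'E'
from h import *
p=wcam('w7');print(p['P'].round(4),p['Q'].round(3).tolist(),env.get_obs()['wrist_force'])
i=p['image']
a=cv2.resize(i[100:300,220:420],(590,590),interpolation=3)
S=env.read_camera('scene');u=proj(S,p['P']+[0,0,-.04]);print(u)
cv2.imwrite('pics/w7c.png',a)
E
```

```text
[0.5828 0.0492 0.0774] [[0.037, 0.999, -0.001], [0.999, -0.037, -0.001], [-0.001, -0.001, -1.0]] [ 0.50002679  0.27314308 -1.37076826]
[313.46562523 217.14273857]
```

View pics/w7c.png

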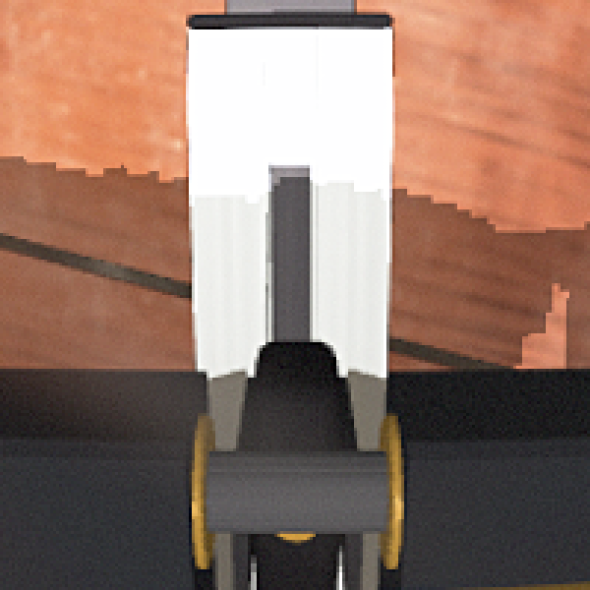

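```bash
python3 - <<'E'
from h import *
T=env.read_camera('wrist');o=env.get_obs()
p=dict(mtx=T['mtx'],tool_from_camera=T['tool_from_camera'],P=np.array(o['eef_pos']),Q=np.array(o['ee_rot']))
print(np.array(T['tool_from_camera']).round(4).tolist())
g=T['image'].max(2)
for v in (166,175,185,195,205,212):
    r=g[v,305:332];c=np.nonzero(r<140)[0];a=305+c.min();b=305+c.max()
    print(v,a,b,watz(p,((a+b)/2,v),.022).round(4),r.tolist() if v in(175,205) else '')
for c in [(220+190/2.95,110),(220+391/2.95,110),(220+188/2.95,106),(220+393/2.95,106)]: print(watz(p,c,.022).round(4))
for v in (216,219,222):
    r=g[v,300:342];c=np.nonzero(r<70)[0];a,b=300+c.min(),300+c.max();print(v,a,b,(p['Q'].T@(watz(p,((a+b)/2,v),p['P'][2]+.0)-p['P'])).round(4))
E
```

```text
[[-0.0005, -0.9677, -0.2523, 0.0675], [1.0, -0.0006, 0.0001, 0.0008], [-0.0002, -0.2523, 0.9677, -0.1406], [0.0, 0.0, 0.0, 1.0]]
166 311 324 [0.5832 0.0857 0.022 ] 
175 311 324 [0.583  0.0798 0.022 ] [240, 242, 243, 237, 230, 252, 122, 85, 88, 88, 96, 92, 99, 93, 89, 89, 88, 83, 79, 121, 200, 244, 250, 240, 239, 240, 239]
185 311 324 [0.5827 0.0732 0.022 ] 
195 312 324 [0.5827 0.0665 0.022 ] 
205 312 324 [0.5825 0.0598 0.022 ] [237, 240, 240, 247, 251, 187, 146, 101, 86, 86, 90, 88, 93, 91, 87, 85, 90, 85, 81, 124, 195, 242, 249, 241, 239, 238, 238]
212 312 324 [0.5823 0.0549 0.022 ] 
[0.5639 0.1224 0.022 ]
[0.6066 0.1207 0.022 ]
[0.5635 0.125  0.022 ]
[0.6071 0.1232 0.022 ]
216 310 329 [ 0.0216  0.0004 -0.    ]
219 308 332 [ 0.02    0.0007 -0.    ]
222 308 333 [ 0.0185  0.0009 -0.    ]
```

Emit:
drive_tool([
  [[-0.06,-0.1,-0.4,0,0,0,1],[-0.06,-0.1,-0.7,0,0,0,1],[-0.06,-0.1,-0.9,0,0,0,1],[-0.06,-0.1,-1.0,0,0,0,1],[-0.06,-0.1,-1.1,0,0,0,1],[-0.06,-0.1,-1.1,0,0,0,1],[-0.06,-0.1,-1.1,0,0,0,1]],
])

```text
time_s: 12.48
eef_pos: [0.5808, 0.0478, 0.0647]
ee_rot: [[0.038, 0.999, -0.004], [0.999, -0.038, -0.002], [-0.002, -0.004, -1.0]]
wrist_force: [0.7, 0.5, -1.0]
grip_width: 0.153
finger_force: 25.0
```

No contact force, and the foot is already 3.7 mm into the slot. I continue down.

Emit:
drive_tool([
  [[0,0,-0.2,0,0,0,1],[0,0,-0.4,0,0,0,1],[0,0,-0.6,0,0,0,1],[0,0,-0.8,0,0,0,1],[0,0,-0.9,0,0,0,1],[0,0,-1.0,0,0,0,1],[0,0,-1.0,0,0,0,1]],
])

```text
time_s: 13.07
eef_pos: [0.5807, 0.0478, 0.0545]
ee_rot: [[0.037, 0.999, -0.004], [0.999, -0.037, -0.002], [-0.002, -0.004, -1.0]]
wrist_force: [-0.5, -0.5, -2.2]
grip_width: 0.151
finger_force: 25.0
```

Emit:
drive_tool([
  [[0,0,-0.05,0,0,0,1],[0,0,-0.1,0,0,0,1],[0,0,-0.15,0,0,0,1],[0,0,-0.15,0,0,0,1],[0,0,-0.15,0,0,0,1]],
])

```text
time_s: 13.48
eef_pos: [0.5809, 0.0479, 0.0534]
ee_rot: [[0.037, 0.999, -0.004], [0.999, -0.037, -0.002], [-0.002, -0.004, -1.0]]
wrist_force: [0.5, -0.5, -1.2]
grip_width: 0.15
finger_force: 25.0
```

Emit:
drive_tool([
  [[0,0,-0.05,0,0,0,1],[0,0,-0.05,0,0,0,1],[0,0,-0.1,0,0,0,1],[0,0,-0.1,0,0,0,1]],
])

```text
time_s: 13.82
eef_pos: [0.581, 0.0479, 0.0528]
ee_rot: [[0.038, 0.999, -0.004], [0.999, -0.038, -0.001], [-0.002, -0.004, -1.0]]
wrist_force: [-1.3, 0.1, 4.0]
grip_width: 0.149
finger_force: 25.0
```

The collar is seated. I ease off, lower the grip force so it acts as a force limiter, and slide the free stretch first.

Emit:
drive_tool([
  [[0,0,0.05,0,0,0,1],[-0.02,-0.5,0.05,0,0,0,1],[-0.04,-1,0.05,0,0,0,1],[-0.055,-1.5,0.05,0,0,0,1],[-0.07,-2,0.05,0,0,0,1],[-0.09,-2.5,0.05,0,0,0,1],[-0.11,-3,0.05,0,0,0,1],[-0.13,-3.5,0.05,0,0,0,1],[-0.13,-3.5,0.05,0,0,0,1],[-0.13,-3.5,0.05,0,0,0,1]],
], squeeze=8)

```text
time_s: 14.65
eef_pos: [0.5795, 0.0116, 0.0529]
ee_rot: [[0.039, 0.999, -0.004], [0.999, -0.039, -0.003], [-0.003, -0.004, -1.0]]
wrist_force: [0.8, -1.3, -1.0]
grip_width: 0.154
finger_force: 8.0
```

Emit:
drive_tool([
  [[0,-0.1,0,0,0,0,1],[-0.01,-0.2,0,0,0,0,1],[-0.01,-0.3,0,0,0,0,1],[-0.015,-0.4,0,0,0,0,1],[-0.02,-0.5,0,0,0,0,1],[-0.02,-0.6,0,0,0,0,1],[-0.02,-0.6,0,0,0,0,1]],
])

```text
time_s: 15.23
eef_pos: [0.5794, 0.0066, 0.0529]
ee_rot: [[0.038, 0.999, -0.004], [0.999, -0.038, -0.002], [-0.002, -0.004, -1.0]]
wrist_force: [0.0, 0.9, -0.3]
grip_width: 0.152
finger_force: 8.0
```

Emit:
drive_tool([
  [[0,-0.1,0,0,0,0,1],[-0.01,-0.2,0,0,0,0,1],[-0.01,-0.3,0,0,0,0,1],[-0.015,-0.4,0,0,0,0,1],[-0.02,-0.5,0,0,0,0,1],[-0.02,-0.6,0,0,0,0,1],[-0.03,-0.7,0,0,0,0,1],[-0.03,-0.8,0,0,0,0,1],[-0.03,-0.8,0,0,0,0,1]],
])

```text
time_s: 15.98
eef_pos: [0.5792, -0.0007, 0.053]
ee_rot: [[0.037, 0.999, -0.004], [0.999, -0.037, -0.001], [-0.001, -0.004, -1.0]]
wrist_force: [0.5, 3.5, 1.4]
grip_width: 0.151
finger_force: 8.0
```

Emit:
drive_tool([
  [[0,-0.1,0,0,0,0,1],[0,-0.1,0,0,0,0,1],[0,-0.1,0,0,0,0,1]],
])

```text
time_s: 16.23
eef_pos: [0.5791, -0.0017, 0.053]
ee_rot: [[0.037, 0.999, -0.004], [0.999, -0.037, -0.001], [-0.001, -0.004, -1.0]]
wrist_force: [0.0, 4.2, 3.5]
grip_width: 0.154
finger_force: 8.0
```

Emit:
drive_tool([
  [[0,-0.1,0,0,0,0,1],[-0.01,-0.2,0,0,0,0,1],[-0.01,-0.2,0,0,0,0,1],[-0.01,-0.2,0,0,0,0,1]],
])

```text
time_s: 16.57
eef_pos: [0.5792, -0.0044, 0.053]
ee_rot: [[0.038, 0.999, -0.003], [0.999, -0.038, -0.002], [-0.002, -0.003, -1.0]]
wrist_force: [0.1, 3.2, 5.4]
grip_width: 0.154
finger_force: 8.0
```

```bash
cat >> h.py <<'E'
def dot(p):
    h=cv2.cvtColor(p['image'][260:300,305:335],cv2.COLOR_BGR2HSV);m=np.uint8((h[...,2]>110)&(h[...,1]>130))
    v,u=np.nonzero(m);f=p['image'][200:235,316:324].max(2).mean(1).astype(int)
    return len(v),v.min()+260 if len(v) else 0,v.max()+260 if len(v) else 0,f.tolist()
E
python3 - <<'E'
from h import *
p=wcam('w8');print(p['P'],dot(p),env.get_obs()['wrist_torque'],env.get_obs()['wrist_force'])
for n in ('w7','w4'): print(n,dot(dict(image=cv2.imread(f'pics/{n}.png'))))
E
```

```text
[ 0.57915149 -0.00437578  0.05302838] (30, np.int64(281), np.int64(283), [72, 71, 70, 71, 72, 70, 69, 71, 69, 71, 75, 79, 126, 94, 31, 12, 16, 19, 18, 16, 19, 18, 18, 20, 21, 22, 17, 21, 23, 23, 19, 24, 25, 25, 30]) [0.80081943 0.07297973 0.05068441] [-0.66379043  2.94660766  4.45849227]
w7 (24, np.int64(281), np.int64(283), [88, 88, 88, 88, 89, 87, 89, 87, 88, 88, 88, 89, 88, 90, 86, 69, 14, 20, 22, 24, 24, 25, 24, 26, 24, 27, 26, 26, 30, 29, 32, 36, 38, 38, 43])
w4 (27, np.int64(281), np.int64(283), [236, 235, 235, 236, 235, 236, 235, 234, 232, 234, 236, 226, 148, 123, 135, 129, 12, 20, 25, 24, 22, 26, 27, 25, 26, 24, 30, 28, 27, 29, 34, 36, 38, 39, 43])
```

The post still moves with the jaws, so the force is sliding friction. I ease up slightly and go on.

Emit:
drive_tool([
  [[0,-0.1,0.06,0,0,0,1],[-0.01,-0.2,0.06,0,0,0,1],[-0.01,-0.3,0.06,0,0,0,1],[-0.015,-0.4,0.06,0,0,0,1],[-0.02,-0.5,0.06,0,0,0,1],[-0.02,-0.6,0.06,0,0,0,1],[-0.02,-0.6,0.06,0,0,0,1]],
])

```text
time_s: 17.2
eef_pos: [0.5789, -0.0106, 0.0535]
ee_rot: [[0.038, 0.999, -0.004], [0.999, -0.038, -0.002], [-0.002, -0.004, -1.0]]
wrist_force: [0.7, 2.8, 1.5]
grip_width: 0.156
finger_force: 8.0
```

Emit:
drive_tool([
  [[0,-0.1,0.02,0,0,0,1],[-0.01,-0.2,0.02,0,0,0,1],[-0.01,-0.3,0.02,0,0,0,1],[-0.015,-0.4,0.02,0,0,0,1],[-0.02,-0.5,0.02,0,0,0,1],[-0.02,-0.6,0.02,0,0,0,1],[-0.02,-0.6,0.02,0,0,0,1]],
])

```text
time_s: 17.78
eef_pos: [0.5785, -0.0166, 0.0536]
ee_rot: [[0.038, 0.999, -0.004], [0.999, -0.038, -0.002], [-0.002, -0.004, -1.0]]
wrist_force: [0.6, 1.6, 0.5]
grip_width: 0.152
finger_force: 8.0
```

Emit:
drive_tool([
  [[0,-0.1,0,0,0,0,1],[-0.01,-0.2,0,0,0,0,1],[-0.01,-0.3,0,0,0,0,1],[-0.015,-0.4,0,0,0,0,1],[-0.02,-0.5,0,0,0,0,1],[-0.02,-0.6,0,0,0,0,1],[-0.02,-0.6,0,0,0,0,1]],
])

```text
time_s: 18.37
eef_pos: [0.5781, -0.0224, 0.0535]
ee_rot: [[0.038, 0.999, -0.004], [0.999, -0.038, -0.002], [-0.002, -0.004, -1.0]]
wrist_force: [0.8, 2.6, -2.5]
grip_width: 0.154
finger_force: 8.0
```

Emit:
drive_tool([
  [[0,-0.1,0,0,0,0,1],[-0.01,-0.2,0,0,0,0,1],[-0.01,-0.3,0,0,0,0,1],[-0.015,-0.4,0,0,0,0,1],[-0.02,-0.5,0,0,0,0,1],[-0.02,-0.6,0,0,0,0,1],[-0.02,-0.6,0,0,0,0,1]],
])

```text
time_s: 18.95
eef_pos: [0.5779, -0.0283, 0.0535]
ee_rot: [[0.038, 0.999, -0.004], [0.999, -0.038, -0.002], [-0.002, -0.004, -1.0]]
wrist_force: [0.4, 3.8, -3.9]
grip_width: 0.153
finger_force: 8.0
```

```bash
python3 - <<'E'
from h import *
p=wcam('w9');print(p['P'],dot(p),env.get_obs()['wrist_torque'],env.get_obs()['wrist_force'])
E
```

```text
[ 0.57791663 -0.02833299  0.05353283] (14, np.int64(281), np.int64(282), [135, 134, 133, 134, 132, 116, 108, 110, 103, 79, 4, 18, 21, 19, 19, 20, 22, 22, 19, 21, 20, 23, 21, 22, 24, 23, 26, 23, 21, 25, 27, 22, 27, 25, 26]) [ 0.7425016  -0.17126415  0.0087645 ] [ 0.5333234   3.78490237 -4.00467253]
```

```bash
python3 - <<'E'
import cv2,numpy as np
f=lambda n:cv2.resize(cv2.imread(f'pics/{n}.png')[150:300,270:370],(390,585),interpolation=3)
cv2.imwrite('pics/cmp.png',np.hstack([f('w7'),f('w9')]))
E
```

```text
(no output)
```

View pics/cmp.png

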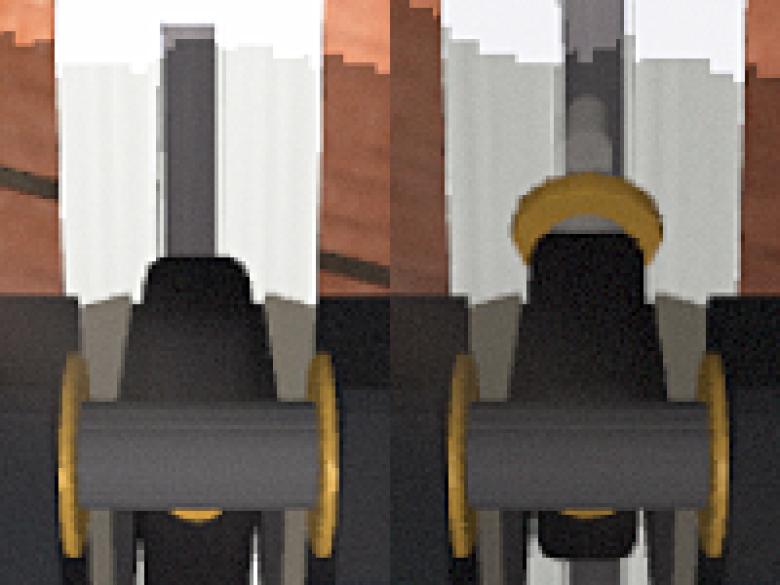

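The post has tilted in the grip. The collar now shows ahead at (588,220), and the foot is held back in the slot, so the foot met the stop near TCP y ≈ 0 and the weak grip pivoted. I'll fit the tilt angle so I can set it upright again.

```bash
python3 - <<'E'
from h import *
from scipy.optimize import least_squares
T=env.read_camera('wrist');o=env.get_obs();print(o['q'])
p=dict(mtx=T['mtx'],tool_from_camera=T['tool_from_camera'],P=np.array(o['eef_pos']),Q=np.array(o['ee_rot']))
# body (a along handle toward +tool x, h up) -> rotate bottom toward +x by th
def row(a,h,b,x):
    th,sx,sz=x;c,s=np.cos(th),np.sin(th)
    X=a*c-h*s+sx; Z=a*s+h*c+sz
    return wproj(p,p['P']+p['Q']@np.array([X,b,-Z]))
def res(x):
    f=[row(.022,-.013,0,x)[1]-209.7,row(-.022,.013,0,x)[1]-292.8,
       row(.011,-.0315,0,x)[1]-194.1,row(.011,-.047,0,x)[1]-174.9,(row(0,-.0275,.011,x)-row(0,-.0275,-.011,x))[0]-38.4,
       row(-.004,.013,0,x)[1]-282.6]
    return f
for x0 in (.1,.5):
    r=least_squares(res,[x0,-.0027,.0006],loss='soft_l1');print(np.degrees(r.x[0]),r.x[1:],np.round(r.fun,1),r.cost)
    c,s=np.cos(r.x[0]),np.sin(r.x[0]);g=r.x
    print('tip z',p['P'][2]+g[2]-.011*s-.047*c,'foot ctr y',p['P'][1]+g[1]+.043*s,'tip y',p['P'][1]+g[1]+.043*s-.011*c)
E
```

```text
[-0.42868029  0.66823493  0.56810081  1.88152076 -0.51094494  0.74500303
  0.39053767]
36.56400425325019 [-0.00181444 -0.00578489] [ 0.3  0.7  0.7 -0.7  0.2 -1.6] 1.5932702628728133
tip z 0.0034816252184376242 foot ctr y -0.004488301553532432 tip y -0.013323412361262544
36.56400445384467 [-0.00181444 -0.00578489] [ 0.3  0.7  0.7 -0.7  0.2 -1.6] 1.5932702628727724
tip z 0.0034816253299039743 foot ctr y -0.004488301441915029 tip y -0.01332341222670313
```

The fit gives about 36° of tilt with the foot tip held at y ≈ -0.013. That is the stop, at rail x ≈ 22, which is within range. To recover I'll grip firmly, ease the post back, and tilt the tool so the post stands upright in the slot, then regrip it vertically.

Emit:
drive_tool([
  [[0.01,0.3,0.2,0,0,0,1],[0.02,0.6,0.4,0,0,0,1],[0.03,0.85,0.6,0,0,0,1],[0.04,1.16,0.6,-0.08,0.003,0,1],[0.05,1.47,0.6,-0.16,0.006,0,1],[0.07,1.8,0.6,-0.24,0.009,0,1],[0.08,2.14,0.6,-0.32,0.012,0,1],[0.1,2.5,0.6,-0.4,0.015,0,1],[0.11,2.85,0.6,-0.48,0.018,0,1],[0.11,2.85,0.6,-0.48,0.018,0,1],[0.11,2.85,0.6,-0.48,0.018,0,1]],
], squeeze=25)

```text
time_s: 19.97
eef_pos: [0.5794, 0.0023, 0.0589]
ee_rot: [[0.029, 0.999, -0.02], [0.886, -0.035, -0.463], [-0.464, -0.004, -0.886]]
wrist_force: [1.0, -0.5, -0.8]
grip_width: 0.155
finger_force: 25.0
```

```bash
python3 - <<'E'
from h import *
p=wcam('w10');o=env.get_obs();print(o['time_s'],p['P'].round(4),p['Q'].round(3).tolist(),np.round(o['q'],2),np.round(o['wrist_force'],1),dot(p))
S=env.read_camera('scene');u=proj(S,p['P']).astype(int);print(u)
a=cv2.resize(p['image'][150:300,270:370],(390,585),interpolation=3)
b=cv2.resize(S['image'][u[1]-35:u[1]+30,u[0]-22:u[0]+22],(396,585),interpolation=3)
cv2.imwrite('pics/w10c.png',np.hstack([a,b]))
E
```

```text
20.0167 [0.5794 0.0023 0.0589] [[0.029, 0.999, -0.02], [0.886, -0.035, -0.463], [-0.464, -0.004, -0.886]] [-0.92  0.89  0.86  1.82 -0.23  0.81 -0.1 ] [ 0.6 -0.1 -2. ] (22, np.int64(281), np.int64(282), [195, 194, 193, 197, 193, 144, 126, 128, 111, 62, 15, 26, 26, 25, 27, 28, 26, 29, 27, 28, 31, 29, 31, 31, 30, 34, 31, 33, 33, 34, 34, 37, 38, 37, 42])
[321 204]
```

View pics/w10c.png

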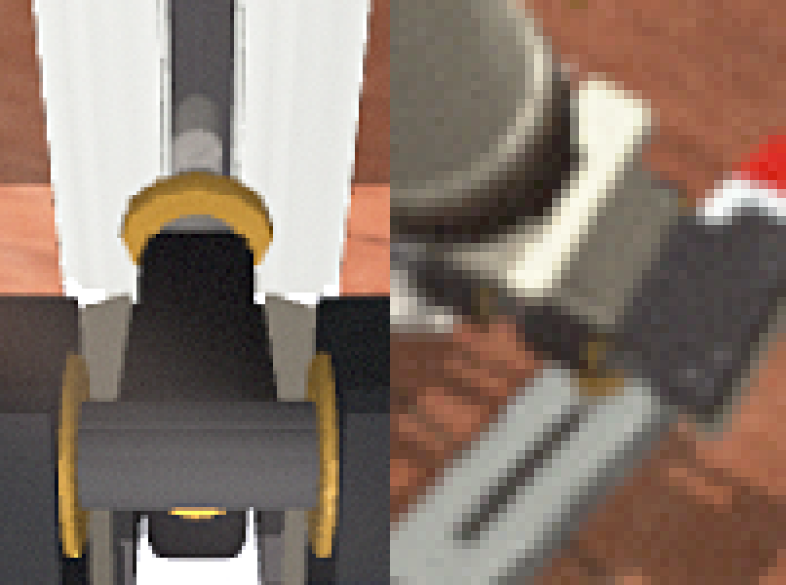

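The post still sits at the same angle in the tool and nothing is pressing on it. I finish the tilt and lower it.

Emit:
drive_tool([
  [[0.01,0.35,0.05,-0.08,0.003,0,1],[0.03,0.7,0.1,-0.158,0.006,0,1],[0.03,0.7,0,-0.158,0.006,0,1],[0.03,0.7,-0.1,-0.158,0.006,0,1],[0.03,0.7,-0.1,-0.158,0.006,0,1],[0.03,0.7,-0.1,-0.158,0.006,0,1]],
])

```text
time_s: 20.57
eef_pos: [0.5795, 0.0049, 0.0598]
ee_rot: [[0.034, 0.999, -0.028], [0.802, -0.044, -0.595], [-0.596, -0.002, -0.803]]
wrist_force: [0.4, -0.6, -1.8]
grip_width: 0.151
finger_force: 25.0
```

Emit:
drive_tool([
  [[0,0,-0.05,0,0,0,1],[0,0,-0.1,0,0,0,1],[0,0,-0.1,0,0,0,1],[0,0,-0.1,0,0,0,1]],
])

```text
time_s: 20.9
eef_pos: [0.5796, 0.0071, 0.0579]
ee_rot: [[0.031, 0.999, -0.026], [0.802, -0.04, -0.596], [-0.597, -0.003, -0.802]]
wrist_force: [0.1, -0.1, -1.7]
grip_width: 0.147
finger_force: 25.0
```

Emit:
drive_tool([
  [[0,0,-0.05,0,0,0,1],[0,0,-0.1,0,0,0,1],[0,0,-0.15,0,0,0,1],[0,0,-0.15,0,0,0,1],[0,0,-0.15,0,0,0,1]],
])

```text
time_s: 21.32
eef_pos: [0.5795, 0.0074, 0.0561]
ee_rot: [[0.03, 0.999, -0.026], [0.801, -0.04, -0.597], [-0.598, -0.003, -0.802]]
wrist_force: [0.1, -0.5, -0.9]
grip_width: 0.153
finger_force: 25.0
```

Emit:
drive_tool([
  [[0,0,-0.05,0,0,0,1],[0,0,-0.1,0,0,0,1],[0,0,-0.15,0,0,0,1],[0,0,-0.15,0,0,0,1],[0,0,-0.15,0,0,0,1]],
])

```text
time_s: 21.73
eef_pos: [0.5796, 0.0073, 0.0547]
ee_rot: [[0.03, 0.999, -0.026], [0.801, -0.04, -0.597], [-0.597, -0.003, -0.802]]
wrist_force: [-0.1, 0.0, -1.3]
grip_width: 0.155
finger_force: 25.0
```

Emit:
drive_tool([
  [[0,0,-0.05,0,0,0,1],[0,0,-0.1,0,0,0,1],[0,0,-0.15,0,0,0,1],[0,0,-0.15,0,0,0,1],[0,0,-0.15,0,0,0,1]],
])

```text
time_s: 22.15
eef_pos: [0.5797, 0.0073, 0.0544]
ee_rot: [[0.03, 0.999, -0.026], [0.801, -0.04, -0.597], [-0.598, -0.003, -0.802]]
wrist_force: [-3.5, 2.7, 8.7]
grip_width: 0.156
finger_force: 25.0
```

Contact is felt, so the collar is seated. I ease off, open, back out along the tool axis, return to vertical above the post and look.

Emit:
drive_tool([
  [[0,0,0.12,0,0,0,1],[0,0,0.12,0,0,0,0.5],[0,0,0.12,0,0,0,0.2],[0,0,0.12,0,0,0,0.2],[0,0,0.12,0,0,0,0.2],[0,0,0.12,0,0,0,0.2],[0.05,1.2,1.6,0,0,0,0.2],[0.1,2.4,3.2,0,0,0,0.2],[0.2,3.6,4.8,0,0,0,0.2],[0.2,3,6,0.12,0,0,0.2],[0.2,2,6.5,0.24,0,0,0.2],[0.1,1,7,0.36,0,0,0.2]],
])

```text
time_s: 23.15
eef_pos: [0.5821, 0.019, 0.1239]
ee_rot: [[0.026, 0.999, -0.022], [0.962, -0.031, -0.273], [-0.274, -0.014, -0.962]]
wrist_force: [-0.3, -1.3, -0.4]
grip_width: 0.404
finger_force: 0.0
```

Emit:
drive_tool([
  [[0,-0.8,0,0.12,0,0,0.2],[0,-1.6,0,0.24,0,0,0.2],[0,-2.4,0,0.28,0,0,0.2],[0,-2.4,0,0.28,0,0,0.2],[0,-2.4,0,0.28,0,0,0.2]],
])

```text
time_s: 23.57
eef_pos: [0.5805, -0.0089, 0.1236]
ee_rot: [[0.035, 0.999, -0.026], [0.999, -0.035, -0.0], [-0.001, -0.026, -1.0]]
wrist_force: [-0.9, 1.0, 0.1]
grip_width: 0.399
finger_force: 0.0
```

```bash
python3 - <<'E'
from h import *
p=wcam('w11');o=env.get_obs();print(o['time_s'],p['P'].round(4),p['Q'].round(3).tolist(),np.round(o['q'],2),np.round(o['wrist_force'],1),o['grip_width'])
for t,z in [('post_grip',.0535)]:
    for r in env.spot_point(p,t): print(t,round(r['score'],2),np.round(r['uv'],1),watz(p,r['uv'],z).round(4))
    for r in env.silhouettes(p,t): print(r['rect'],topquad(p,r['mask'],.0665))
h=cv2.cvtColor(p['image'],cv2.COLOR_BGR2HSV)
m=np.uint8((h[...,2]>110)&(h[...,1]>130)&(h[...,0]>15)&(h[...,0]<35));m[:140]=0;m[290:]=0;m[:,:260]=0;m[:,380:]=0
N,l,s,c=cv2.connectedComponentsWithStats(m)
for k in range(1,N):
    if s[k,4]>15: print(s[k],c[k].round(1),watz(p,c[k],.0665).round(4))
cv2.imwrite('pics/w11c.png',cv2.resize(p['image'][130:300,220:420],(700,595),interpolation=3))
E
```

```text
23.6167 [ 0.5805 -0.0089  0.1236] [[0.035, 0.999, -0.026], [0.999, -0.035, -0.0], [-0.001, -0.026, -1.0]] [-0.55  0.6   0.69  1.83 -0.47  0.91  0.33] [-0.3  0.7 -0.5] 0.39735260051310767
post_grip 0.63 [323.4 193. ] [0.5822 0.0066 0.0535]
[310.7, 162.2, 333.7, 226.9] ((581.2274169921875, 9.202789306640625), (46.28942108154297, 16.38361358642578), 88.18529510498047)
[293.9, 17.9, 350.6, 309.4] ((582.802001953125, 45.60157775878906), (156.8699188232422, 35.99121856689453), 88.16374969482422)
[331 176   4  17  53] [332.2 184.1] [0.5885 0.0156 0.0665]
[314 192  13  12 126] [320.1 197.5] [0.5802 0.0068 0.0665]
```

View pics/w11c.png

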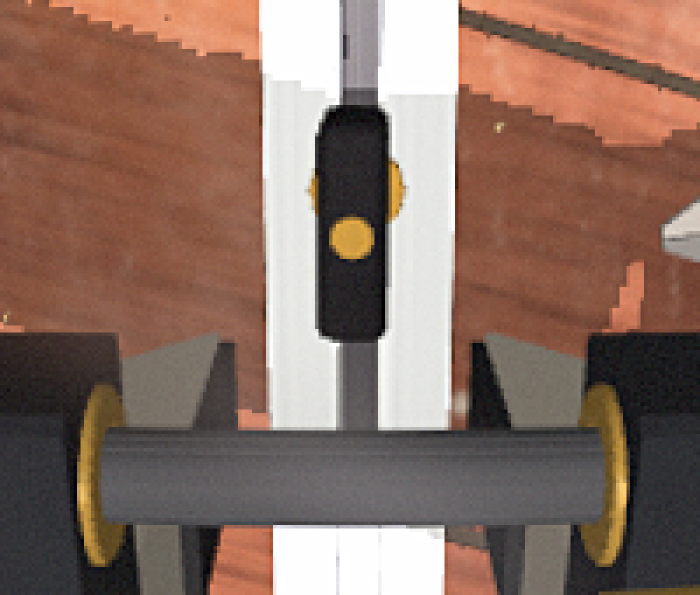

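The post stands upright in the slot, with its dot at crop (352,238), which is world (0.580, 0.007). I regrip it vertically and centred with a firm grip.

Emit:
drive_tool([
  [[0,0.8,0,0,-0.013,0,0.2],[0,1.57,0,0,-0.026,0,0.2],[0,1.57,-2,0,-0.026,0,0.2],[0,1.57,-4,0,-0.026,0,0.2],[0,1.57,-6,0,-0.026,0,0.2],[0,1.57,-7.2,0,-0.026,0,0.2],[0,1.57,-7.2,0,-0.026,0,0.2],[0,1.57,-7.2,0,-0.026,0,0.2]],
], squeeze=15)

```text
time_s: 24.38
eef_pos: [0.5801, 0.0101, 0.0507]
ee_rot: [[0.028, 1.0, -0.002], [1.0, -0.028, -0.0], [-0.0, -0.002, -1.0]]
wrist_force: [0.3, -0.3, 0.4]
grip_width: 0.4
finger_force: 0.0
```

Emit:
drive_tool([
  [[0,0,0,0,0,0,0.6],[0,0,0,0,0,0,0.8],[0,0,0,0,0,0,1],[0,0,0,0,0,0,1],[0,0,0,0,0,0,1],[0,0,0,0,0,0,1]],
])

```text
time_s: 24.88
eef_pos: [0.581, 0.0091, 0.0519]
ee_rot: [[0.03, 1.0, 0.001], [1.0, -0.03, 0.001], [0.001, 0.001, -1.0]]
wrist_force: [-1.0, 0.9, 6.5]
grip_width: 0.152
finger_force: 15.0
```

Emit:
drive_tool([
  [[0,0,0.08,0,0,0,1],[0,0,0.08,0,0,0,1],[-0.01,-0.2,0.08,0,0,0,1],[-0.01,-0.4,0.08,0,0,0,1],[-0.02,-0.6,0.08,0,0,0,1],[-0.02,-0.6,0.08,0,0,0,1],[-0.02,-0.6,0.08,0,0,0,1]],
], squeeze=45)

```text
time_s: 25.47
eef_pos: [0.5805, 0.0024, 0.052]
ee_rot: [[0.031, 1.0, -0.0], [1.0, -0.031, -0.0], [-0.0, 0.0, -1.0]]
wrist_force: [0.6, 0.2, 0.9]
grip_width: 0.154
finger_force: 45.0
```

```bash
python3 - <<'E'
from h import *
p=wcam('w12');o=env.get_obs();print(p['P'].round(4),np.round(o['wrist_force'],1),np.round(o['wrist_torque'],2),dot(p))
E
```

```text
[0.5805 0.0024 0.052 ] [0.  0.1 1.2] [-0.04 -0.17  0.03] (18, np.int64(281), np.int64(282), [83, 83, 82, 83, 82, 81, 82, 82, 82, 81, 82, 81, 82, 85, 70, 13, 17, 18, 23, 21, 20, 21, 22, 19, 20, 25, 25, 26, 26, 31, 32, 33, 36, 37, 37])
```

Emit:
drive_tool([
  [[0,-0.05,0,0,0,0,1],[0,-0.1,0,0,0,0,1],[0,-0.15,0,0,0,0,1],[0,-0.15,0,0,0,0,1],[0,-0.15,0,0,0,0,1]],
])

```text
time_s: 25.93
eef_pos: [0.5805, 0.0019, 0.052]
ee_rot: [[0.03, 1.0, -0.0], [1.0, -0.03, 0.0], [0.0, -0.0, -1.0]]
wrist_force: [0.4, 1.9, 1.6]
grip_width: 0.147
finger_force: 45.0
```

Emit:
drive_tool([
  [[0,-0.05,0,0,0,0,1],[0,-0.1,0,0,0,0,1],[0,-0.1,0,0,0,0,1],[0,-0.1,0,0,0,0,1]],
])

```text
time_s: 26.27
eef_pos: [0.5804, 0.0005, 0.052]
ee_rot: [[0.03, 1.0, -0.0], [1.0, -0.03, 0.0], [0.0, -0.0, -1.0]]
wrist_force: [-0.3, 2.2, 3.0]
grip_width: 0.15
finger_force: 45.0
```

Emit:
drive_tool([
  [[0,-0.05,0.02,0,0,0,1],[0,-0.1,0.02,0,0,0,1],[0,-0.1,0.02,0,0,0,1],[0,-0.1,0.02,0,0,0,1]],
])

```text
time_s: 26.6
eef_pos: [0.5802, -0.0005, 0.052]
ee_rot: [[0.03, 1.0, -0.001], [1.0, -0.03, 0.0], [0.0, -0.001, -1.0]]
wrist_force: [-0.5, 1.1, -0.3]
grip_width: 0.149
finger_force: 45.0
```

Emit:
drive_tool([
  [[0,-0.05,0,0,0,0,1],[0,-0.1,0,0,0,0,1],[0,-0.1,0,0,0,0,1],[0,-0.1,0,0,0,0,1]],
])

```text
time_s: 26.93
eef_pos: [0.5802, -0.0007, 0.052]
ee_rot: [[0.03, 1.0, -0.001], [1.0, -0.03, 0.001], [0.001, -0.001, -1.0]]
wrist_force: [0.6, 4.7, -0.6]
grip_width: 0.149
finger_force: 45.0
```

Emit:
drive_tool([
  [[0,-0.05,0,0,0,0,1],[0,-0.05,0,0,0,0,1],[0,-0.05,0,0,0,0,1]],
])

```text
time_s: 27.18
eef_pos: [0.5802, -0.0008, 0.052]
ee_rot: [[0.029, 1.0, -0.001], [1.0, -0.029, 0.001], [0.001, -0.001, -1.0]]
wrist_force: [-0.3, 5.0, -0.1]
grip_width: 0.148
finger_force: 45.0
```

The post is against the stop: 5 N and no more travel, at the same place as the first contact. I back off about 2 mm and turn about the post's axis, first half.

Emit:
drive_tool([
  [[0.01,0.15,0,0,0,0,1],[0.01,0.3,0,0,0,0,1],[0.03,0.3,0,0,0,-0.1,1],[0.06,0.29,0,0,0,-0.2,1],[0.08,0.29,0,0,0,-0.3,1],[0.1,0.28,0,0,0,-0.4,1],[0.1,0.28,0,0,0,-0.4,1],[0.1,0.28,0,0,0,-0.4,1]],
])

```text
time_s: 27.85
eef_pos: [0.5813, -0.0003, 0.052]
ee_rot: [[0.415, 0.91, -0.0], [0.91, -0.415, -0.002], [-0.002, 0.0, -1.0]]
wrist_force: [0.9, -0.1, -0.3]
grip_width: 0.151
finger_force: 45.0
```

Emit:
drive_tool([
  [[0.02,0.08,0,0,0,-0.1,1],[0.04,0.07,0,0,0,-0.2,1],[0.06,0.06,0,0,0,-0.3,1],[0.075,0.04,0,0,0,-0.4,1],[0.09,0.02,0,0,0,-0.5,1],[0.1,0.01,0,0,0,-0.6,1],[0.1,0.01,0,0,0,-0.6,1],[0.1,0.01,0,0,0,-0.6,1]],
])

```text
time_s: 28.52
eef_pos: [0.5823, 0.0005, 0.0521]
ee_rot: [[0.855, 0.519, -0.0], [0.519, -0.855, -0.001], [-0.001, 0.0, -1.0]]
wrist_force: [0.1, -0.2, -1.4]
grip_width: 0.149
finger_force: 45.0
```

Emit:
drive_tool([
  [[0.01,-0.02,0,0,0,-0.1,1],[0.02,-0.04,0,0,0,-0.2,1],[0.03,-0.06,0,0,0,-0.3,1],[0.03,-0.09,0,0,0,-0.4,1],[0.03,-0.11,0,0,0,-0.5,1],[0.03,-0.13,0,0,0,-0.58,1],[0.03,-0.13,0,0,0,-0.58,1],[0.03,-0.13,0,0,0,-0.58,1]],
])

```text
time_s: 29.18
eef_pos: [0.5826, -0.0006, 0.0521]
ee_rot: [[0.999, -0.034, -0.0], [-0.034, -0.999, -0.0], [-0.0, 0.0, -1.0]]
wrist_force: [0.3, -0.5, -1.1]
grip_width: 0.148
finger_force: 45.0
```

```bash
python3 - <<'E'
from h import *
p=wcam('w13');o=env.get_obs();print(p['P'].round(4),np.round(o['wrist_force'],1),np.round(o['wrist_torque'],2),dot(p),np.degrees(np.arctan2(p['Q'][1,0],p['Q'][0,0])))
E
```

```text
[ 0.5826 -0.0006  0.0521] [-0.2  0.  -0.9] [ 0.01 -0.01  0.01] (20, np.int64(281), np.int64(282), [125, 131, 122, 140, 193, 235, 228, 225, 225, 224, 222, 223, 225, 235, 204, 49, 8, 18, 22, 23, 20, 23, 22, 23, 24, 24, 27, 24, 25, 29, 30, 34, 38, 39, 42]) -1.9515967881380507
```

The quarter turn is complete with no load. I let go and rise straight up.

Emit:
drive_tool([
  [[0,0,0,0,0,0,0.7],[0,0,0,0,0,0,0.4],[0,0,0,0,0,0,0.2],[0,0,0,0,0,0,0.2],[0,0,0,0,0,0,0.2],[0,0,2,0,0,0,0.2],[0,0,4,0,0,0,0.2],[-1,0,7,0,0,0,0.2],[-2,0,9,0,0,0,0.2],[-3,0,10,0,0,0,0.2],[-3,0,10,0,0,0,0.2],[-3,0,10,0,0,0,0.2]],
])

```text
time_s: 30.23
eef_pos: [0.553, 0.0001, 0.1524]
ee_rot: [[0.999, -0.039, 0.001], [-0.039, -0.999, 0.001], [0.001, -0.001, -1.0]]
wrist_force: [-0.4, -1.0, 0.2]
grip_width: 0.403
finger_force: 0.0
```

```bash
python3 - <<'E'
from h import *
p=wcam('w14');o=env.get_obs();print(o['time_s'],p['P'].round(4),np.round(o['wrist_force'],1),o['grip_width'])
for r in env.silhouettes(p,'post_grip'): print(r['rect'],topquad(p,r['mask'],.0665))
cv2.imwrite('pics/w14c.png',cv2.resize(p['image'][70:240,200:440],(790,560),interpolation=3))
E
```

```text
30.2833 [5.530e-01 1.000e-04 1.524e-01] [-0.1 -0.2 -0.5] 0.3972433345510524
[0.9, 220.7, 32.9, 252.3] ((531.58203125, 377.65374755859375), (40.27590560913086, 95.77477264404297), 14.998885154724121)
[308.9, 142.2, 332.8, 198.1] ((583.1788330078125, -0.7977027893066406), (17.742427825927734, 44.5106315612793), 87.78392028808594)
```

View pics/w14c.png

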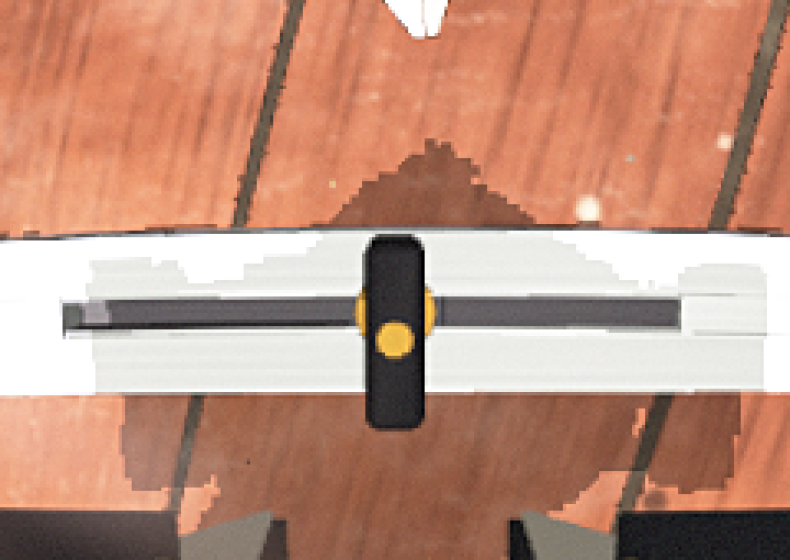

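The handle at crop (394,335) stands upright and square across the rail, with the collar seated and the gripper clear. I hand the job in.

```bash
python3 -c "
from plant import env
print(env.job_done())"
```

```text
the job is handed in; nothing more can be done
None
```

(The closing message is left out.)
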